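# Hold a power-supply board level above its chassis

### The job

Lift the power-supply board off the bench by its upright aluminium heat-sink plate, gripping the plate at the board's balance point, which lies well towards the heavy round transformer, so that the board hangs level, and carry it level to the open metal chassis. Finish while holding it still there, so that a colleague can plug in the wiring underneath: level, centred above the chassis and in line with it, the transformer at the mains-inlet end, about 4 cm clear above the top of the chassis walls; do not put it down or let go. The board must not touch the chassis, and everything else on the bench stays where it is.

Things in the scene. Friction and masses are not known exactly. Their poses are not given: they have to be found in the camera images.
- psu: loose power-supply board, 0.55 to 0.9 kg: green circuit board 220 x 84 x 3 mm lying flat. Origin: centre of its underside; x along the 220 mm side to the transformer, z up. A toroidal transformer (round, tape-wrapped, 56 mm across, axis at x = +75 mm, top 34 mm up) makes the +x end heavy. Other components (regulators, capacitors, terminal block at the -x end) stay lower than 31 mm
- psu_plate (a point): middle of the top edge of the board's upright bare aluminium heat-sink plate: at x = -22 mm, y = 0, 68 mm above the board's underside. The plate is 9 mm thick (y from -4.5 to 4.5 mm), 137 mm long (x from -90 to +47 mm) and stands along the middle of the board; above 36 mm it is free on both sides. Axes as the board's
- psu_balance (a point): the board's balance point, inside the heat-sink plate: 27 mm from the board's centre towards the transformer (x = +27 mm, y = 0), 20 mm from the plate's transformer-side end, 56 mm above the board's underside, 12 mm below the plate's top edge. The centre of mass lies straight below it. Axes as the board's. Fingers close here across the 9 mm plate
- chassis: open-topped grey sheet-metal chassis fixed to the bench, 250 x 120 mm, walls 3 mm thick, top edges 50 mm above its underside; four brass standoffs inside. Origin: centre of its underside; x along the 250 mm side to the mains-inlet end, z up. Outside the +x end wall: black rectangular inlet (50 x 30 mm) and a round fuse holder; outside the -x end wall: two round black output posts
- solder_spool: white plastic spool of solder, 52 mm across and 52 mm tall, standing on the bench; leave it alone. Origin: centre of its underside
- flux_jar: small amber jar with a white lid, 50 mm across, 42 mm tall; leave it alone. Origin: centre of its underside
- tape_roll: flat roll of copper-brown tape, 86 mm across, 19 mm tall; leave it alone. Origin: centre of its underside
- multimeter: hand multimeter in an orange holster lying on its back, 180 x 85 x 45 mm; leave it alone. Origin: centre of its underside
- sponge_tin: soldering sponge in a steel tin, 95 x 70 x 28 mm; leave it alone. Origin: centre of its underside
- screwdriver: screwdriver lying on the bench, 170 mm long; leave it alone
- parts_tray: grey divided parts tray, 130 x 90 x 26 mm; leave it alone. Origin: centre of its underside
Not all that is in view belongs to the job. What is shaped like the psu but purple is not meant.

How it is judged:
On the way:
1. the board is lifted clear of the bench, held level by its heat-sink plate at the balance point (height (world z) of psu above 0.03 m and angle between psu's own z axis and vertical below 0.12 rad and contact force between the fingers and psu above 1 N and x of the grasp point in the frame of psu_balance between -0.015 and 0.015 m and y of the grasp point in the frame of psu_balance between -0.012 and 0.012 m), for 0.2 s.
At the end, for the whole second after the job is handed in: Still gripped on the plate within 15 mm of the balance point; level within 4 deg, at rest; centred over the chassis within 15 mm, in line within 7 deg, transformer at the inlet end; underside 20-65 mm above the walls, touching only the fingers; bystanders within 20 mm of their starts (contact force between the fingers and psu above 1 N and x of the grasp point in the frame of psu_balance between -0.015 and 0.015 m and y of the grasp point in the frame of psu_balance between -0.012 and 0.012 m and angle between psu's own z axis and vertical below 0.07 rad and horizontal distance between psu and chassis below 0.015 m and angle between the x axis of psu and the x axis of chassis, either way round below 0.12 rad and x of psu_balance in the frame of chassis above 0.005 m and z of psu in the frame of chassis between 0.07 and 0.115 m and contact force between psu and chassis below 0.05 N and linear speed of psu below 0.02 m/s and angular speed of psu below 0.1 rad/s and distance of each of solder_spool, flux_jar, tape_roll, multimeter, sponge_tin, screwdriver, parts_tray from where it was at the start of the episode below 0.02 m); the arm keeps its last pose, push and grip.
It fails at once if the board is tipped more than 14 degrees (angle between psu's own z axis and vertical above 0.25 rad).
It fails at once if the board touches the chassis (contact force between psu and chassis above 0.5 N).
It fails at once if something else on the bench is displaced (distance of any of solder_spool, flux_jar, tape_roll, multimeter, sponge_tin, screwdriver, parts_tray from where it was at the start of the episode above 0.02 m).
It also fails if it takes over 43 s, if anything falls off the work surface, if the arm or the gripper's body presses on something with over 40 N, if the wrist force passes 120 N, or if a joint passes its speed limit or range.

### The arm

A 6-joint arm with a two-finger parallel gripper is mounted at the origin on the work surface. World frame = base frame: x ahead of the robot, y to its left, z up, the work surface at z = 0. Lengths are in m, angles in rad, forces in N, time in s.
With the tool pointing down it reaches from about 0.3 to 0.95 m from the base axis. Payload 3.1 kg.
Tool frame: the origin (TCP) lies at the very end of the fingers, on their centre line; the grasp point (between the pads) lies r.grip_depth behind it (r.grip_depth is the distance from the TCP to the grasp point, in m); z points along the fingers, y is the line along which they close (so a half turn about z gives the same grasp; the last joint's range is limited). The gripper opens to 85 mm and grips with 20 to 120 N. Pads are 22 mm wide; open, the fingers measure 114 mm over their backs; the gripper's body (76 mm by 85 mm) begins 54 mm behind the grasp point. The pads swing forward as they close: fully open they stand 13 mm farther back than shut.
Start: joints at [1.098, 0.308, 1.634, -0, 1.2, -0.07], TCP at [0.245, 0.575, 0.231] pointing down, gripper open.
Joint ranges: [-3.06, 3.06], [-0.79, 1.96], [0.05, 2.63], [-1.19, 4.34], [0.05, 2.64], [-2.94, 2.94]. Speed limits (rad/s): [2.79, 2.79, 3.14, 3.14, 3.14, 3.14].

### API

Orientations are given as a unit quaternion [x, y, z, w].
In Python, from bench import r, cams, order gives the robot as it stands.
- The arm moves only by the shell command python3 -m creep 'ROWS'. ROWS is JSON, a list of rows, each a list of 3 entries, a list of its own where there are three numbers: the opening, from -1 (shut) to 1 (fully open), then the shift along the tool's x, y, z in m, then the turn about the tool's z in rad. A call has 1 to 10 rows; each row is the pose to reach, as a shift and turn from the pose commanded when the call began, along the tool's axes at that moment; what a row does not reach only later rows make up. A row lasts 1/8 s, in which the tool goes at most 62.5 mm and 10.7 degrees, less where a joint would pass 70% of its speed; a pose out of reach is approached as far as the arm can. A call with a gripper value outside its range is refused whole. The fingers move at their own pace and stop on an object; the grip force is fixed at half the most. Time passes only in rows, so rows that repeat a pose let the fingers close. It gives the time, the measured TCP pose, the force, the opening and the grip force at its end, in the units of the state.
- r.get_obs(): the state, without advancing time (a new reading comes with each control period).
- cams.grab_frame(name): name is "scene" or "top"; returns a dict with "img" (400x640x3 uint8, red, green, blue), "fx", "fy", "cx", "cy" (pixels), "R" (3x3) and "t" (3): a world point X has camera coordinates R X + t. Camera axes: x right, y down, z forward; pixel columns grow to the right and rows downward; lengths in m; the calibration is good to about 2 mm. A picture is of the moment at which its call begins. There is no depth.
- order.finish_job(): hands the job in; it is judged then, once.
The state is a dict: "t": time; "joints": joint angles; "qd": joint speeds; "joint_efforts": joint torques, N m; "ee_pos": TCP position; "ee_rot": TCP orientation; "contact_force": force on the tool from outside, world axes, zero at the start; "wrist_torque": the same for the moment, N m; "finger_gap": opening from 0.0 (shut) to 1.0 (fully open); "grip_force": force on a finger pad.
Only numpy, scipy, OpenCV 4.12 (cv2) and the standard library are available. Lean on these libraries where they do the work, as an engineer would, in place of code of your own. Each camera call takes 0.05 s, during which the arm holds its last target. There are 200 camera calls.

## Working session

There is one attempt and no reset: what is moved stays moved. The work goes in short steps, Python scripts to look and compute and a shell command to move; the robot and the scene stay as the last step left them, time stands still between calls to the robot, and variables do not carry over. Pictures are saved under pics/ and viewed, at most 10 in all, crops included, and the job is handed in when it is done.

```bash
mkdir -p pics; ls
python3 - <<'E'
from bench import r,cams,order
import cv2,numpy as np
print(r.grip_depth); o=r.get_obs(); print(o)
for n in("top","scene"):
    f=cams.grab_frame(n); cv2.imwrite(f"pics/{n}0.png",f["img"][:,:,::-1]); np.savez(n+"0.npz",**f); print(n,f["fx"],f["cx"],f["cy"],-np.array(f["R"]).T@f["t"],f["R"])
E
```

```text
pics
0.0187
{'t': 0.0, 'joints': array([ 1.09829865e+00,  3.09013942e-01,  1.63522019e+00, -1.85133103e-06,
        1.19972813e+00, -6.97088663e-02]), 'qd': array([-0.00165758,  0.00054747, -0.00031809,  0.0001989 , -0.0012591 ,
       -0.00177136]), 'joint_efforts': array([ 3.44700557e-04, -4.15244114e+01, -2.76668608e+01, -2.55244129e-05,
        1.03629014e-02, -8.98882206e-06]), 'ee_pos': array([0.24463436, 0.5742113 , 0.23002552]), 'ee_rot': array([ 2.00035275e-01,  9.79787980e-01, -1.14176111e-03, -3.16453293e-04]), 'contact_force': array([-0.39514648, -0.10826554,  0.00263069]), 'wrist_torque': array([-0.01419196,  0.01538669,  0.05070414]), 'grip_force': 0.0, 'finger_gap': 1.0035435208405237}
top 456.78405408104436 314.27391834770503 198.84451333203006 [0.24272546 0.14326351 1.75018989] [[-0.00196696 -0.99981669 -0.01904512]
 [-0.98283754  0.00544598 -0.18439284]
 [ 0.18446276  0.01835557 -0.98266808]]
scene 416.78943497792 322.8140314406947 205.70371608060026 [ 1.54456861 -0.09096557  0.72075367] [[ 0.22072698  0.97521726  0.01519508]
 [ 0.53022077 -0.10690289 -0.84109316]
 [-0.81862418  0.1937087  -0.5406768 ]]
```

View pics/top0.png

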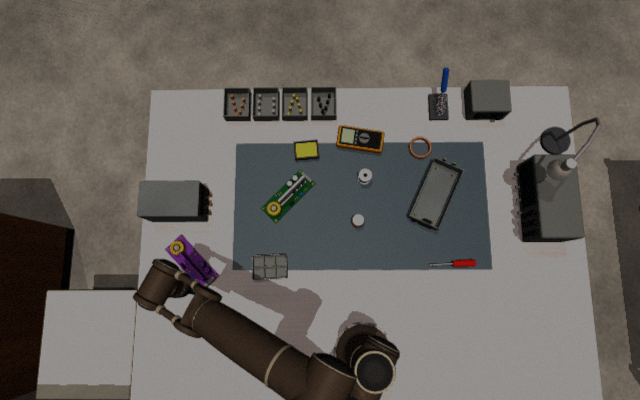

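View pics/scene0.png

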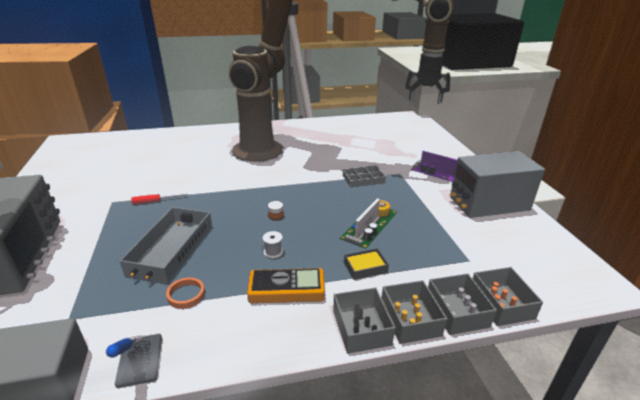

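Top view: the green board is at (288,197), with its transformer at (273,209). The purple look-alike at (190,260) is not meant. The chassis is at (435,193), and I need to identify its two ends. The scene view shows the same board at (370,222) and the chassis at (170,243). I'll confirm both with one enlarged composite.

Run:
```python
import cv2,numpy as np
t=cv2.imread("pics/top0.png"); s=cv2.imread("pics/scene0.png")
z=lambda im,x,y,w,h:cv2.resize(im[y:y+h,x:x+w],(400,300),interpolation=cv2.INTER_CUBIC)
cv2.imwrite("pics/crop1.png",np.vstack([np.hstack([z(t,248,167,80,60),z(t,385,150,100,90)]),np.hstack([z(s,330,187,80,60),z(s,115,200,108,81)])]))
```

```text
(no output)
```

View pics/crop1.png

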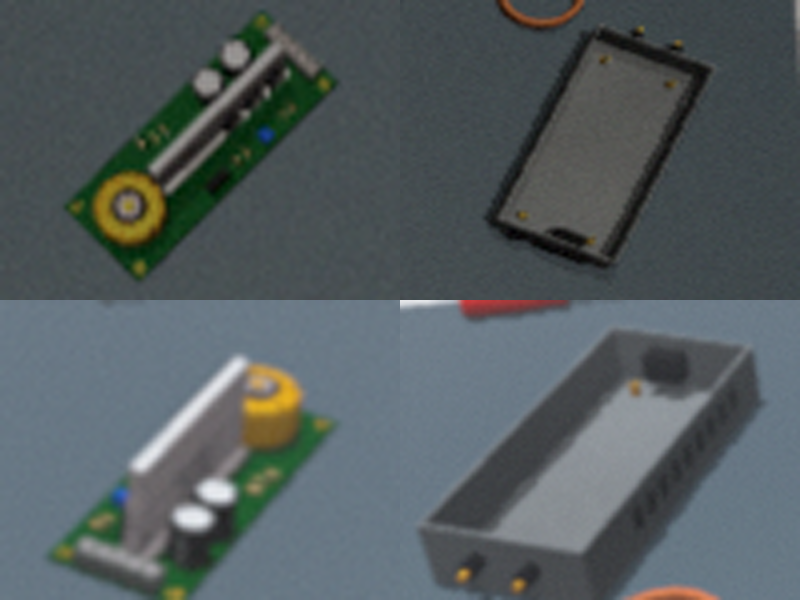

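The crop settles both. The green board has its toroid lower-left in the top view. The chassis's two brass-tipped output posts are at its upper end (about (448,160)), so the inlet end is the lower one (about (423,223)). Next I measure: green mask, plate top edge and chassis rim corners.

```bash
cat > h.py <<'E'
import cv2,numpy as np
def ray(f,p,z):
    R,t=np.array(f["R"]),np.array(f["t"]); c=-R.T@t
    d=R.T@np.array([(p[0]-f["cx"])/f["fx"],(p[1]-f["cy"])/f["fy"],1]); return (c+d*(z-c[2])/d[2])
def tri(fa,pa,fb,pb):
    P=[np.array([[f["fx"],0,f["cx"]],[0,f["fy"],f["cy"]],[0,0,1]])@np.c_[f["R"],f["t"]] for f in(fa,fb)]
    X=cv2.triangulatePoints(P[0],P[1],np.array(pa,float),np.array(pb,float)).ravel(); return X[:3]/X[3]
E
python3 - <<'E'
from h import *
T=dict(np.load("top0.npz"));S=dict(np.load("scene0.npz")); np.set_printoptions(precision=4,suppress=True)
for n,f in(("top",T),("scene",S)):
    hsv=cv2.cvtColor(f["img"],cv2.COLOR_RGB2HSV)
    m=cv2.inRange(hsv,(45,90,20),(85,255,255)); m=cv2.morphologyEx(m,cv2.MORPH_CLOSE,np.ones((5,5)))
    c=max(cv2.findContours(m,0,1)[0],key=cv2.contourArea)
    pts=np.array([ray(f,p[0],0.003)[:2] for p in c],np.float32)
    q=cv2.minAreaRect(pts); print(n,"green",q)
    y=cv2.inRange(hsv,(18,120,80),(32,255,255)); 
    if n=="top":
        y[:,:250]=0;y[:190]=0;y[:,300:]=0;y[230:]=0; k=cv2.findContours(y,0,1)[0]; k=max(k,key=cv2.contourArea); print("toroid",ray(T,cv2.minEnclosingCircle(k)[0],.034), cv2.minEnclosingCircle(k))
a=tri(T,(304.6,176),S,(357.4,220.4));b=tri(T,(279.3,202),S,(378.4,199)); print("plate ends",a,b,np.linalg.norm(a-b))
for p in((304.6,176),(279.3,202)): print(ray(T,p,.068))
for p in((357.4,220.4),(378.4,199)): print(ray(S,p,.068))
tc=[(434.5,159),(463,170),(438,229),(408,216)]
# scene corners same order: far-post left?, from crop scale 400/108
w=lambda x,y:(115+(x-400)*.27,200+(y-300)*.27)
sc=[w(583,552),w(422,528),w(612,330),w(752,348)]
for f,cs in((T,tc),(S,sc)):
    P=np.array([ray(f,p,.05) for p in cs])[:,:2]; print("chassis",P.tolist(),"c",P.mean(0),[np.linalg.norm(P[i]-P[i-1]) for i in range(4)])
    d=P[2]+P[3]-P[0]-P[1]; print("yaw",np.arctan2(d[1],d[0]))
E
```

```text
top green ((0.5858255624771118, 0.27923667430877686), (0.08409455418586731, 0.2181459367275238), 45.43757629394531)
toroid [0.5299 0.3306 0.034 ] ((273.60870361328125, 208.0869598388672), 7.097845554351807)
scene green ((-3.1097817420959473, 3.54522705078125), (0.4953998625278473, 3.5551438331604004), 49.908199310302734)
plate ends [0.6477 0.2149 0.0682] [0.549  0.31   0.0656] 0.1371653992226748
[0.6467 0.2111 0.068 ]
[0.5472 0.3058 0.068 ]
[0.648  0.2197 0.068 ]
[0.553  0.3136 0.068 ]
chassis [[0.714630182294147, -0.2859368687641745], [0.6705204489081262, -0.39176836449058455], [0.4451263994751681, -0.28535216387834844], [0.4945391713980773, -0.17604860347515972]] c [ 0.5812 -0.2848] [np.float64(0.2459989510658181), np.float64(0.11465589416630521), np.float64(0.24925265349145326), np.float64(0.11995370084294595)]
yaw 2.6895731884427927
chassis [[0.7231870590607019, -0.28345550653516427], [0.677163572659965, -0.3883675646096352], [0.4546674257240504, -0.2847942107076691], [0.5025050044871022, -0.17732263211540233]] c [ 0.5894 -0.2835] [np.float64(0.24487702269389464), np.float64(0.11456308842685752), np.float64(0.2454220345442316), np.float64(0.11763746914578262)]
yaw 2.69962448222843
```

Two independent views agree. Board centre is about (0.5845, 0.2785) with yaw 2.37 (plate length measured 137 mm, top z ≈ 0.067). The balance point is about (0.5645, 0.297). Chassis centre is about (0.585, -0.284) with yaw about 2.695 towards the inlet. I'll move above the balance point first.

```bash
python3 -m creep '[[1,[-0.04,-0.013,0.007],0.05],[1,[-0.09,-0.029,0.015],0.1],[1,[-0.14,-0.045,0.025],0.15],[1,[-0.19,-0.061,0.033],0.2],[1,[-0.24,-0.077,0.042],0.25],[1,[-0.29,-0.093,0.05],0.3],[1,[-0.335,-0.107,0.058],0.34],[1,[-0.375,-0.12,0.065],0.369],[1,[-0.403,-0.129,0.07],0.369],[1,[-0.403,-0.129,0.07],0.369]]'
python3 - <<'E'
from bench import r,cams
from h import *
import json
from scipy.spatial.transform import Rotation as Ro
o=r.get_obs();print(o["t"],o["ee_pos"],o["joints"]);Rm=Ro.from_quat(o["ee_rot"]).as_matrix();print(np.arctan2(Rm[1,0],Rm[0,0]),Rm[:,2])
d=np.array([.5645,.297,.041])-o["ee_pos"];print("tool delta",Rm.T@d)
s=cams.grab_frame("scene")["img"][:,:,::-1];t=cams.grab_frame("top")["img"][:,:,::-1]
z=lambda im,x,y,w,h:cv2.resize(im[y:y+h,x:x+w],(400,400),interpolation=cv2.INTER_CUBIC)
cv2.imwrite("pics/above.png",np.hstack([z(s,310,130,120,120),z(t,240,140,100,100)]))
E
```

```text
t: 1.35
ee_pos: [0.566, 0.2964, 0.1601]
ee_rot: [0.378, 0.926, -0.001, -0.001]
contact_force: [0.3, 0.5, 0.1]
finger_gap: 0.997
grip_force: 0.0
1.35 [0.56597157 0.2963751  0.16005449] [ 4.14360588e-01  4.06335916e-01  1.65365063e+00 -2.45330257e-04
  1.08344039e+00 -3.81270619e-01]
2.3665421893089347 [-1.59176624e-03 -9.36906790e-04 -9.99998294e-01]
tool delta [ 0.00143121 -0.00037101  0.11905604]
```

View pics/above.png

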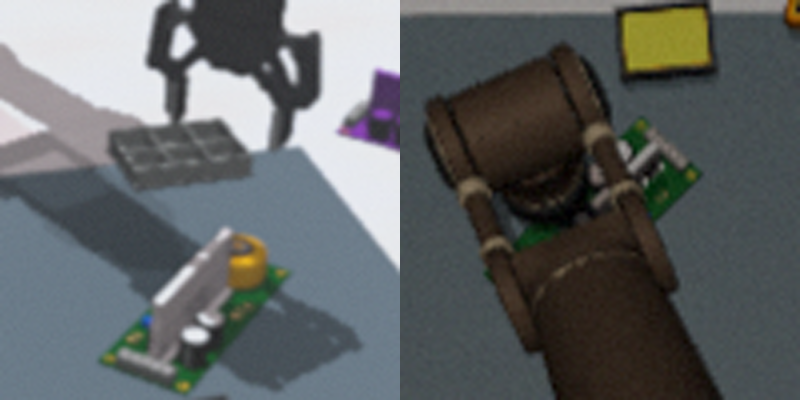

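The gripper is open and straddling the plate line from above: fingertips at about (363,165) and (394,172) in the scene view, plate top below them at about (368,211). I descend in place, then close.

```bash
python3 -m creep '[[1,[0.0015,0,0.03],0],[1,[0.0015,0,0.06],0],[1,[0.0015,0,0.085],0],[1,[0.0015,0,0.105],0],[1,[0.0015,0,0.119],0],[1,[0.0015,0,0.119],0],[1,[0.0015,0,0.119],0]]'
python3 - <<'E'
from bench import r,cams
import cv2,numpy as np
s=cams.grab_frame("scene")["img"][:,:,::-1]
cv2.imwrite("pics/down.png",cv2.resize(s[150:260,310:430],(720,600)[:2],interpolation=cv2.INTER_CUBIC))
E
```

```text
t: 2.33
ee_pos: [0.5649, 0.2998, 0.0432]
ee_rot: [0.376, 0.926, 0.001, 0.001]
contact_force: [0.8, -0.0, 0.1]
finger_gap: 0.997
grip_force: 0.0
```

View pics/down.png

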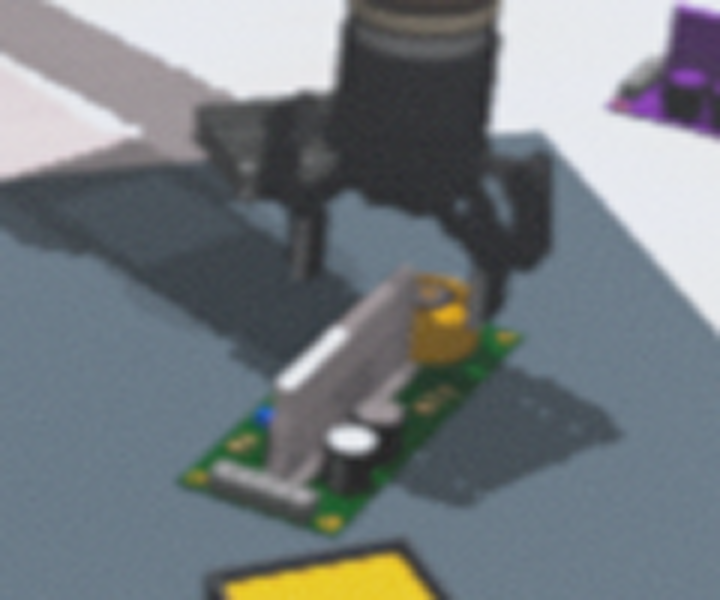

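The fingers straddle the plate near its transformer end. Their midpoint is at crop (396,290) and the plate end at (410,270), which matches the balance point. The measured offset is about 2 mm, so I trim that and close.

```bash
python3 -m creep '[[1,[-0.002,-0.0015,0.002],0],[1,[-0.002,-0.0015,0.002],0],[-1,[-0.002,-0.0015,0.002],0],[-1,[-0.002,-0.0015,0.002],0],[-1,[-0.002,-0.0015,0.002],0],[-1,[-0.002,-0.0015,0.002],0],[-1,[-0.002,-0.0015,0.002],0],[-1,[-0.002,-0.0015,0.002],0],[-1,[-0.002,-0.0015,0.002],0],[-1,[-0.002,-0.0015,0.002],0]]'
```

```text
t: 3.62
ee_pos: [0.5654, 0.2976, 0.0408]
ee_rot: [0.376, 0.926, 0.001, 0.001]
contact_force: [2.4, 4.6, -1.7]
finger_gap: 0.093
grip_force: 61.6
```

Gripped: the opening matches the 9 mm plate at about 60 N. I lift slowly and check the level.

```bash
python3 -m creep '[[-1,[0,0,-0.002],0],[-1,[0,0,-0.005],0],[-1,[0,0,-0.01],0],[-1,[0,0,-0.018],0],[-1,[0,0,-0.028],0],[-1,[0,0,-0.036],0],[-1,[0,0,-0.04],0],[-1,[0,0,-0.04],0],[-1,[0,0,-0.04],0]]'
python3 - <<'E'
from bench import r,cams
from h import *
from scipy.spatial.transform import Rotation as Ro
o=r.get_obs();print(o["contact_force"],o["wrist_torque"],o["ee_pos"],Ro.from_quat(o["ee_rot"]).as_matrix()[:,2])
f=cams.grab_frame("scene");np.savez("lift.npz",**f);s=f["img"][:,:,::-1]
cv2.imwrite("pics/lift.png",cv2.resize(s[130:240,310:430],(720,600),interpolation=cv2.INTER_CUBIC))
E
```

```text
t: 4.75
ee_pos: [0.5641, 0.2968, 0.08]
ee_rot: [0.376, 0.926, -0.0, -0.0]
contact_force: [0.3, 0.2, -7.4]
finger_gap: 0.09
grip_force: 61.0
[ 0.32697292  0.21015805 -7.37549919] [-0.07551159 -0.02599699  0.03009656] [0.56413672 0.29675084 0.0799581 ] [-7.15632814e-04 -3.27240776e-04 -9.99999690e-01]
```

View pics/lift.png

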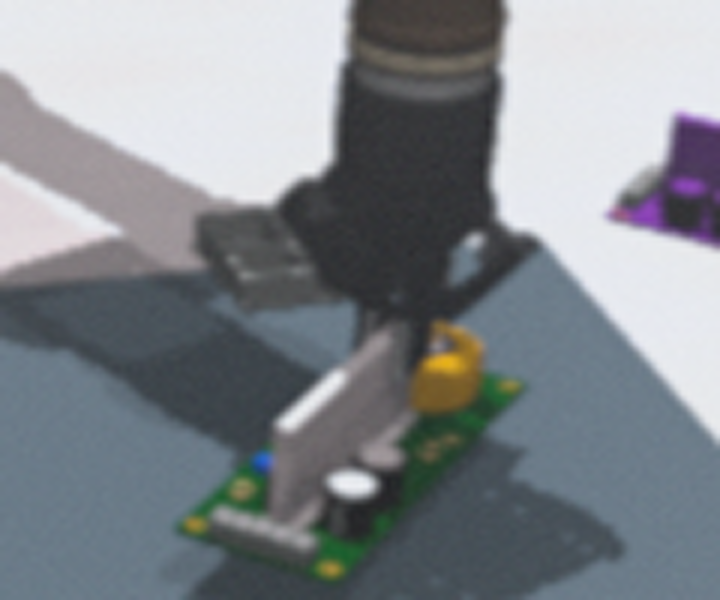

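The board hangs level. Its corners (180,525), (330,578) and (525,385) rose equally compared with the previous crop, and it weighs about 7.4 N. I check the moment over a few readings before carrying.

Run:
```python
from bench import r,cams
from h import *
a=[]
for i in range(12):
    cams.grab_frame("top"); o=r.get_obs(); a.append(np.r_[o["contact_force"],o["wrist_torque"]])
a=np.array(a);print(a.mean(0).round(3),a.std(0).round(3))
# board corners (underside-ish, top face) in scene before/after: raised z by ?
L=dict(np.load("lift.npz"));S=dict(np.load("scene0.npz"))
for c0,c1 in(((180,480),(180,525)),((335,532),(330,578)),((520,340),(525,385))):
    p=ray(S,(310+c0[0]/6,150+c0[1]*110/600),.003);print(p[:2],[ray(L,(310+c1[0]/6,130+c1[1]*110/600),z)[:2].round(4) for z in(.037,.043,.049)])
```

```text
[ 1.320e-01  3.300e-02 -7.526e+00  1.000e-03 -4.000e-03 -1.100e-02] [0.514 0.32  0.358 0.028 0.012 0.035]
[0.63325751 0.17662409] [array([0.6235, 0.1779]), array([0.6315, 0.1755]), array([0.6396, 0.1732])]
[0.68970855 0.23553785] [array([0.6813, 0.2333]), array([0.6889, 0.2305]), array([0.6965, 0.2276])]
[0.54079338 0.38393828] [array([0.5265, 0.3882]), array([0.5354, 0.384 ]), array([0.5444, 0.3798])]
```

The average moment is about zero over the readings, so the grip is at the balance point. I raise the board and turn it to the chassis heading.

```bash
python3 -m creep '[[-1,[0,0,-0.006],0],[-1,[0,0,-0.018],0],[-1,[0,0,-0.032],-0.02],[-1,[0,0,-0.046],-0.07],[-1,[0,0,-0.06],-0.13],[-1,[0,0,-0.074],-0.19],[-1,[0,0,-0.084],-0.25],[-1,[0,0,-0.09],-0.3],[-1,[0,0,-0.09],-0.326],[-1,[0,0,-0.09],-0.326]]'
python3 - <<'E'
from bench import r
import numpy as np
from scipy.spatial.transform import Rotation as Ro
o=r.get_obs();R=Ro.from_quat(o["ee_rot"]).as_matrix();print(np.arctan2(R[1,0],R[0,0]),R.T@(np.array([.5607,-.2724,.17])-o["ee_pos"]))
E
```

```text
t: 6.65
ee_pos: [0.5645, 0.2968, 0.1706]
ee_rot: [0.221, 0.975, 0.0, 0.0]
contact_force: [-0.2, 0.2, -7.3]
finger_gap: 0.091
grip_force: 60.9
2.6956770929781304 [-0.24210257 -0.51519726  0.00058542]
```

```bash
python3 -m creep '[[-1,[-0.0024,-0.005,0],0],[-1,[-0.0073,-0.0155,0],0],[-1,[-0.0157,-0.0335,0],0],[-1,[-0.0266,-0.0567,0],0],[-1,[-0.0387,-0.0824,0],0],[-1,[-0.0508,-0.1082,0],0],[-1,[-0.0629,-0.1339,0],0],[-1,[-0.075,-0.1597,0],0],[-1,[-0.0871,-0.1854,0],0],[-1,[-0.0992,-0.2112,0],0]]' && python3 -m creep '[[-1,[-0.0121,-0.0258,0],0],[-1,[-0.0242,-0.0515,0],0],[-1,[-0.0363,-0.0772,0],0],[-1,[-0.0484,-0.103,0],0],[-1,[-0.0605,-0.1288,0],0],[-1,[-0.0726,-0.1545,0],0],[-1,[-0.0847,-0.1802,0],0],[-1,[-0.0968,-0.206,0],0],[-1,[-0.1089,-0.2318,0],0],[-1,[-0.1186,-0.2524,0],0]]' && python3 -m creep '[[-1,[-0.0073,-0.0155,0],0],[-1,[-0.0133,-0.0283,0],0],[-1,[-0.0182,-0.0386,0],0],[-1,[-0.0218,-0.0464,0],0],[-1,[-0.0235,-0.05,0],0],[-1,[-0.0242,-0.0515,0],0],[-1,[-0.0242,-0.0515,0],0],[-1,[-0.0242,-0.0515,0],0]]'
python3 - <<'E'
from bench import r,cams
from h import *
from scipy.spatial.transform import Rotation as Ro
o=r.get_obs();R=Ro.from_quat(o["ee_rot"]).as_matrix();print(np.arctan2(R[1,0],R[0,0]),R.T@(np.array([.5607,-.2724,.131])-o["ee_pos"]))
s=cams.grab_frame("scene")["img"][:,:,::-1];t=cams.grab_frame("top")["img"][:,:,::-1]
z=lambda im,x,y,w,h:cv2.resize(im[y:y+h,x:x+w],(400,400),interpolation=cv2.INTER_CUBIC)
cv2.imwrite("pics/over.png",np.hstack([z(s,90,130,160,160),z(t,380,140,110,110)]))
E
```

```text
t: 7.9
ee_pos: [0.5624, 0.0611, 0.1704]
ee_rot: [0.221, 0.975, -0.0, 0.0]
contact_force: [-0.1, 0.5, -7.4]
finger_gap: 0.095
grip_force: 60.9
t: 9.15
ee_pos: [0.5601, -0.2175, 0.1703]
ee_rot: [0.222, 0.975, -0.0, -0.0]
contact_force: [0.2, -0.3, -7.3]
finger_gap: 0.089
grip_force: 60.9
t: 10.15
ee_pos: [0.5608, -0.2718, 0.1703]
ee_rot: [0.221, 0.975, 0.0, -0.0]
contact_force: [0.2, 0.5, -7.8]
finger_gap: 0.092
grip_force: 60.9
2.6962201846039915 [-0.00021498 -0.00060646  0.03925095]
```

View pics/over.png

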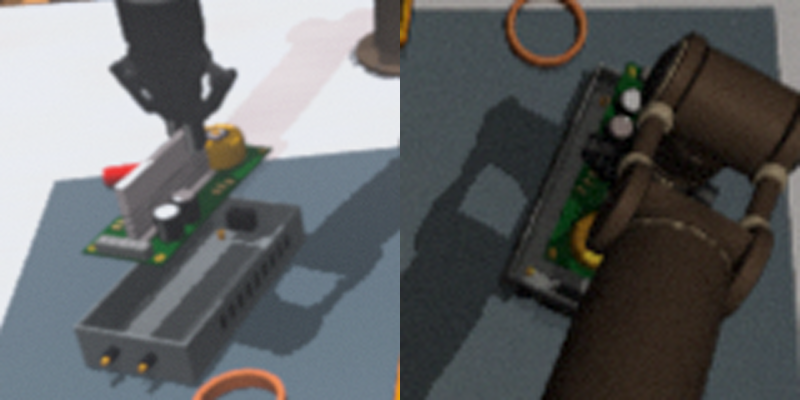

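The board is level over the chassis, with the toroid (scene crop (222,145)) over the inlet end and the posts at the near end. I lower it to the final height and measure its corners.

```bash
python3 -m creep '[[-1,[0,0,0.004],0],[-1,[0,0,0.011],0],[-1,[0,0,0.019],0],[-1,[0,0,0.027],0],[-1,[0,0,0.034],0],[-1,[0,0,0.038],0],[-1,[0,0,0.039],0],[-1,[0,0,0.039],0],[-1,[0,0,0.039],0]]'
python3 - <<'E'
from bench import r,cams
from h import *
o=r.get_obs();print(o["ee_pos"],o["wrist_torque"])
fs={n:cams.grab_frame(n) for n in("scene","top")}
for n,f in fs.items(): np.savez(n+"1.npz",**f)
s=fs["scene"]["img"][:,:,::-1];t=fs["top"]["img"][:,:,::-1]
z=lambda im,x,y,w,h:cv2.resize(im[y:y+h,x:x+w],(400,400),interpolation=cv2.INTER_CUBIC)
cv2.imwrite("pics/fin.png",np.hstack([z(s,110,170,100,100),z(t,395,145,80,80)]))
E
```

```text
t: 11.38
ee_pos: [0.5611, -0.2724, 0.1317]
ee_rot: [0.221, 0.975, -0.0, 0.0]
contact_force: [-0.5, 0.1, -8.1]
finger_gap: 0.092
grip_force: 60.8
[ 0.56108844 -0.27236391  0.13172364] [-0.02835884  0.00072413  0.03983276]
```

View pics/fin.png

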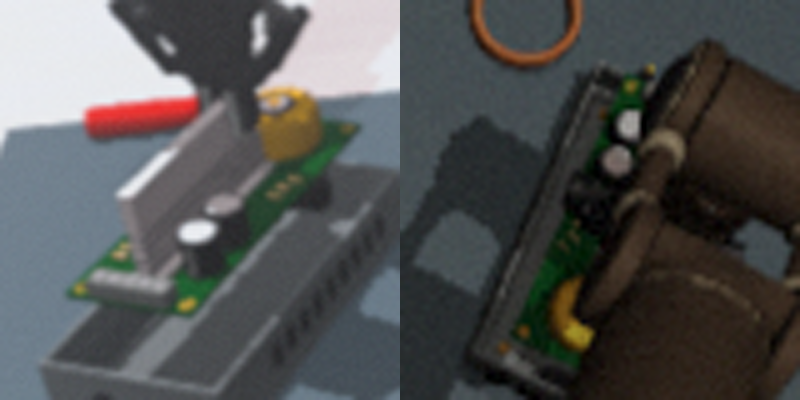

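Run:
```python
from h import *
S=dict(np.load("scene1.npz"));T=dict(np.load("top1.npz"))
l,f,g=[ray(S,p,.093)[:2] for p in((126.75,243),(157,248.75),(200,201.25))]
print(l,f,g,"c",(l+g)/2,"len",np.linalg.norm(f-g),np.linalg.norm(l-f),"yaw",np.arctan2(*(g-f)[::-1]))
a,b=[ray(T,p,.093)[:2] for p in((439,159.4),(417.4,213))];print(a,b,np.linalg.norm(a-b),np.arctan2(*(b-a)[::-1]))
u=np.array([np.cos(2.695),np.sin(2.695)]);n=np.array([-u[1],u[0]])
for s in(1,-1):print("c from top",(a+b)/2+s*.042*n)
```

```text
[ 0.66300825 -0.36763546] [ 0.70073878 -0.29438344] [ 0.50332361 -0.19928168] c [ 0.58316593 -0.28345857] len 0.21912803197216654 0.08239812782023306 yaw 2.6926636762523937
[ 0.70102941 -0.29171738] [ 0.49908135 -0.20263715] 0.2207222423017117 2.7261607021375593
c from top [ 0.58191579 -0.28505807]
c from top [ 0.61819496 -0.20929646]
```

Both views put the board centre at about (0.583, -0.284), against the chassis at (0.585, -0.284). The yaw is 2.69–2.73 against 2.695, and the board's measured size comes out right. Everything is at rest, so I hand in.

```bash
python3 -m creep '[[-1,[0,0,0],0],[-1,[0,0,0],0],[-1,[0,0,0],0],[-1,[0,0,0],0]]'; python3 -c "
from bench import order
print(order.finish_job())"
```

```text
t: 11.98
ee_pos: [0.5608, -0.2722, 0.1313]
ee_rot: [0.221, 0.975, 0.0, 0.0]
contact_force: [-0.2, -0.5, -7.5]
finger_gap: 0.092
grip_force: 60.8
the job is handed in; nothing more can be done
None
```

I handed the job in at 12 s with the board gripped at its balance point and held level about 4 cm above the chassis walls, centred to about 2 mm by my measurement, with the transformer at the inlet end; no verdict came back.

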